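# Sort the sweet-making bench into its trays

## Task

Sort the mixed things at the front of the bench into their trays: the red and the green colour bottle stand upright in the white tray, the amber dropper bottle and the steel jigger stand upright in the blue tray, and the press stamp lies flat in the black tray. The stamp has a heavy brass head, so take it at its balance point and carry it level. Leave the blossom cutter and the wooden mould where they are.

Things in the scene. Friction and masses are not known exactly. Their poses are not given: they have to be found in the camera images.
- red_bottle: little red food-colour bottle with white nozzle cap, 68 tall, standing at the front of the bench (similar bottles by the scale at the far edge are not meant); body 25 diameter up to 43 high, cap 18 diameter above. Origin at the centre of its underside, z up along the bottle; 28 g.
- green_bottle: little green food-colour bottle with white nozzle cap, at the front of the bench (not the one at the far edge), same size as the red one (25 diameter body to 43 high, 68 tall, 28 g). Origin at the centre of its underside, z up.
- dropper_bottle: amber flavouring bottle with black dropper cap, 102 tall, standing at the front of the bench (not the one at the far edge); body 33 diameter up to about 62 high, collar 24 diameter to 77, thin rubber bulb 13 diameter above. Origin at the centre of its underside, z up; 70 g.
- jigger: double-ended steel measuring cup (jigger), 108 tall, rim 44 diameter at the top, standing on its other end. It behaves as a solid without a waist, so grip it across near the top rim, about 80 to 90 above its underside. Origin at the centre of its underside, z up; 70 g.
- stamp: press stamp lying flat, 120 long: square steel handle 16 x 16 with a heavy brass head 24 x 24 x 28 and, at the other end, a dark 24 x 24 cap; the handle is 4 to 20 above the bench. x runs along it to the head, z up. Origin at its underside below the balance point, marked by a red band 8 wide on the handle; the head spans 12 to 40 along +x, the cap ends at 80 along -x. 160 g.
- colour_tray: shallow white tray, 95 x 140 outside, 18 high, walls and floor 5 thick, long side along its y axis, fixed to the bench. Origin at the centre of its underside, z up.
- measure_tray: shallow blue tray, 100 x 150 outside, 18 high, walls and floor 5 thick, long side along its y axis, fixed to the bench. Origin at the centre of its underside, z up.
- tool_tray: shallow black tray with a grey liner, 90 x 180 outside, 13 high, walls and floor 5 thick, long side along its y axis, fixed to the bench. Origin at the centre of its underside, z up.
- blossom_cutter: small steel blossom-shaped cutter, 23 diameter, 18 high, standing on the bench; not part of the job. Origin at the centre of its underside.
- mould_block: carved wooden press mould, 58 x 160 x 27 (long along its y axis), lying at the back; not part of the job. Origin at the centre of its underside.
Things that resemble listed ones, but are neither listed nor needed, are in the scene too. Leave any turquoise look-alike of the dropper_bottle alone. Leave any purple look-alike of the jigger alone.

How it is judged:
By the outcome, as a careful person would: the job done as asked, in the order asked, and still so for the second after the job is handed in, with the robot touching nothing.
It also fails if it takes over 131 s, if anything falls off the work surface, if the arm or the gripper's body presses on something with over 40 N, if the wrist force passes 120 N, or if a joint passes its speed limit or range.

## Robot

A 7-joint arm with a two-finger parallel gripper is mounted at the origin on a cart in front of the work surface, level with it; the furniture and walls round the work are solid. World frame = base frame: x ahead of the robot, y to its left, z up, the work surface at z = 0. Lengths are in m, angles in rad, forces in N, time in s.
With the tool pointing down it reaches from about 0.425 to 0.875 m from the base axis. Payload 4.7 kg.
Tool frame: the origin (TCP) lies midway between the tips of the shut fingers; the grasp point (between the pads) lies 19 mm behind it; z points along the fingers, y is the line along which they close (so a half turn about z gives the same grasp; the last joint's range is limited). The gripper opens to 85 mm and grips with 20 to 120 N. Pads are 22 mm wide; open, the fingers measure 114 mm over their backs; the gripper's body (76 mm by 85 mm) begins 54 mm behind the grasp point. The pads swing forward as they close: fully open they stand 13 mm farther back than shut.
Start: joints at [-1.299, 0.321, -0.07, 1.45, 0.023, 1.371, -0.057], TCP at [0.166, 0.629, 0.231] pointing down, gripper open.
Joint ranges: [-2.86, 2.86], [-0.3, 2.09], [-1.38, 1.24], [0.06, 2.45], [-1.56, 4.7], [0.09, 2.05], [-2.69, 2.69]. Speed limits (rad/s): [2.57, 2.57, 3.14, 3.14, 3.14, 3.14, 3.14].

## Interface

Orientations are given as a unit quaternion [w, x, y, z].
In Python, from bench import robot, imaging, job gives the robot as it stands.
- The arm moves only by the tool move_arm, never from a script. Its argument "commands" is a list of rows, each an object with "slide": the shift along the tool's x, y, z in m, a list of three; "twist": the turn, a rotation vector about the tool's x, y, z in rad, a list of three; "gripper": the closure, from -1 (fully open) to 1 (shut). In form: [{"slide": [tx, ty, tz], "twist": [ax, ay, az], "gripper": gripper}, ...]. A call has 1 to 20 rows; each row is the pose to reach, as a shift and turn from the pose commanded when the call began, along the tool's axes at that moment; what a row does not reach only later rows make up. A row lasts 1/10 s, in which the tool goes at most 50 mm and 8.59 degrees, less where a joint would pass 70% of its speed; a pose out of reach is approached as far as the arm can. A call with a gripper value outside its range is refused whole. The fingers move at their own pace and stop on an object; "squeeze" is the grip in N (left out, the last holds). Time passes only in rows, so rows that repeat a pose let the fingers close. It gives the time, the measured TCP pose, the force, the opening and the grip force at its end, in the units of the state.
- robot.read_state(): the state, without advancing time (a new reading comes with each control period).
- imaging.get_image(name): name is "scene" or "top" or "wrist"; returns the picture (480x640x3 uint8, red, green, blue); there is no depth.
- imaging.camera_params(name): a dict with "mtx" (3x3 intrinsics, pixels), "position" and "orientation" of the camera in the world; the wrist camera has in their place "T_tool_cam" (4x4, takes a point from camera to tool coordinates, whose origin is the TCP and whose axes are the flange's). Camera axes: x right, y down, z forward; pixel columns grow to the right and rows downward; lengths in m; the calibration is good to about 2 mm. A picture is of the moment at which its call begins: read the wrist's pose just before it. camera_params takes no time and is no camera call.
- job.finish_job(): hands the job in; it is judged then, once.
The state is a dict: "time_s": time; "joints": joint angles; "qvel": joint speeds; "joint_efforts": joint torques, N m; "tool_pos": TCP position; "tcp_rot": TCP orientation; "contact_force": force on the tool from outside, world axes, zero at the start; "wrist_torque": the same for the moment, N m; "grip_width": finger opening in m; "gripper_force": force on a finger pad.
Only numpy, scipy, OpenCV 4.12 (cv2) and the standard library are available. Lean on these libraries where they do the work, as an engineer would, in place of code of your own. Each camera call takes 0.05 s, during which the arm holds its last target. There are 200 camera calls.

## Working session

There is one attempt and no reset: what is moved stays moved. The work goes in short steps, Python scripts to look and compute and a tool call to move; the robot and the scene stay as the last step left them, time stands still between calls to the robot, and variables do not carry over. Pictures are saved under pics/ and viewed, at most 14 in all, crops included, and the job is handed in when it is done.

Besides the shell and the picture viewer there is one more tool, called after ">>>" as name([rows], argument=value, ...), one row to a line, values as JSON. move_arm: Moves the arm, as the interface text tells. Its arguments: {"type":"object","properties":{"commands":{"type":"array"},"squeeze":{"type":"number"}},"required":["commands"]}

```bash
mkdir -p pics; ls; python3 - <<'E'
from bench import robot, imaging
import cv2
s=robot.read_state(); print(s)
for n in ("scene","top"):
    im=imaging.get_image(n); cv2.imwrite(f"pics/{n}0.png",im[:,:,::-1]); p=imaging.camera_params(n); print(n,p)
print(imaging.camera_params("wrist"))
E
```

```text
pics
{'time_s': 0.0, 'joints': array([-1.29889802,  0.32180994, -0.07008616,  1.45170093,  0.02259607,
        1.3707849 , -0.05687586]), 'qvel': array([ 8.65279309e-04,  1.87514128e-03,  3.00895220e-03, -4.86304422e-04,
        9.33020690e-05,  3.29087659e-04, -1.62964972e-04]), 'joint_efforts': array([ 8.62351972e-04, -4.93580854e+01, -3.81737659e-01, -3.14333153e+01,
        1.30078685e-02,  1.16694689e-02, -2.11177115e-05]), 'tool_pos': array([0.1656254 , 0.62798029, 0.23021897]), 'tcp_rot': array([-7.58605997e-05,  1.28514753e-01,  9.91707134e-01, -9.55052712e-04]), 'contact_force': array([1.18423796, 0.35209809, 0.09187926]), 'wrist_torque': array([0.02022147, 0.05452644, 0.04867974]), 'gripper_force': 0.0, 'grip_width': 0.08553206834801311}
scene {'mtx': array([[570.39444099,   0.        , 311.49047276],
       [  0.        , 570.39444099, 238.21770312],
       [  0.        ,   0.        ,   1.        ]]), 'position': array([-0.49086429, -0.50058153,  0.57087771]), 'orientation': array([-0.46422293,  0.7184397 , -0.43506988,  0.28116841])}
top {'mtx': array([[454.32302188,   0.        , 313.52522769],
       [  0.        , 454.32302188, 236.52011715],
       [  0.        ,   0.        ,   1.        ]]), 'position': array([0.46480256, 0.05692143, 1.11915717]), 'orientation': array([-0.02383169,  0.71672826, -0.69684902,  0.01157954])}
{'mtx': array([[334.00683661,   0.        , 315.75160586],
       [  0.        , 334.00683661, 239.72274419],
       [  0.        ,   0.        ,   1.        ]]), 'T_tool_cam': array([[ 2.59968967e-04, -9.47259618e-01, -3.20467078e-01,
         8.25230478e-02],
       [ 9.99999797e-01,  4.32788516e-04, -4.68048609e-04,
        -2.42218596e-04],
       [ 5.82058017e-04, -3.20466891e-01,  9.47259538e-01,
        -1.42470984e-01],
       [ 0.00000000e+00,  0.00000000e+00,  0.00000000e+00,
         1.00000000e+00]])}
```

View pics/top0.png

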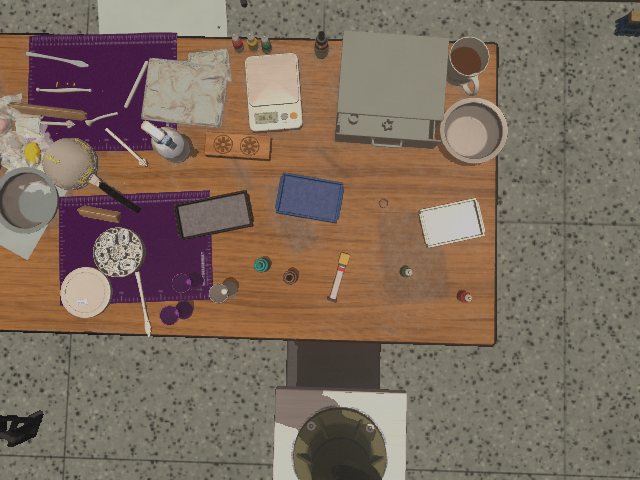

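View pics/scene0.png

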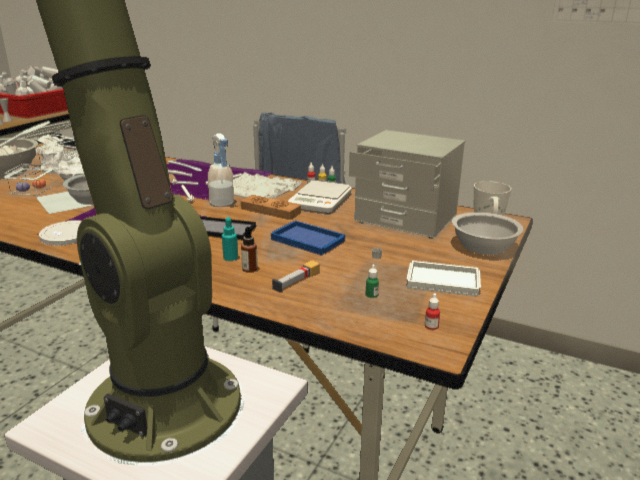

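The top view shows red at (465,296), green at (406,271), the stamp around (340,277), amber at (290,277), the turquoise look-alike at (261,265) and the steel jigger near (222,292). The trays are white at (451,222), blue at (309,197) and black at (214,214). The scene view confirms that the front bottles stand upright. Next I'll measure them.

```bash
cat > h.py <<'E'
import numpy as np, cv2
from bench import robot, imaging
from scipy.spatial.transform import Rotation as R
def quat(q): return R.from_quat(np.r_[q[1:],q[0]])
def cam(n, s=None):
    p=imaging.camera_params(n)
    if n!="wrist": return p["mtx"],np.array(p["position"]),quat(p["orientation"]).as_matrix()
    T=np.eye(4); T[:3,:3]=quat(s["tcp_rot"]).as_matrix(); T[:3,3]=s["tool_pos"]; T=T@p["T_tool_cam"]
    return p["mtx"],T[:3,3],T[:3,:3]
def ray(c,uv):
    d=c[2]@np.linalg.solve(c[0],[uv[0],uv[1],1.]); return c[1],d/np.linalg.norm(d)
def onplane(c,uv,z):
    o,d=ray(c,uv); return o+d*(z-o[2])/d[2]
def tri(c1,u1,c2,u2):
    o1,d1=ray(c1,u1);o2,d2=ray(c2,u2)
    t=np.linalg.lstsq(np.c_[d1,-d2],o2-o1,rcond=None)[0]
    a,b=o1+t[0]*d1,o2+t[1]*d2
    return (a+b)/2,np.linalg.norm(a-b)
def proj(c,P):
    q=c[0]@(c[2].T@(np.asarray(P,float)-c[1])); return q[:2]/q[2]
def blobs(im,lo,hi,box=None,amin=5):
    hsv=cv2.cvtColor(im,cv2.COLOR_RGB2HSV); m=cv2.inRange(hsv,np.array(lo),np.array(hi))
    if box:
        k=np.zeros_like(m);k[box[1]:box[3],box[0]:box[2]]=1;m*=k
    n,l,st,ce=cv2.connectedComponentsWithStats(m)
    return [(st[i,4],ce[i].round(1),st[i,:4],l==i) for i in range(1,n) if st[i,4]>=amin]
E
python3 - <<'E'
from h import *
t=cv2.imread("pics/top0.png")[:,:,::-1].copy(); s=cv2.imread("pics/scene0.png")[:,:,::-1].copy()
ct,cs=cam("top"),cam("scene")
def show(n,im,lo,hi,box,a=5):
    for b in blobs(im,lo,hi,box,a): print(n,b[0],b[1],b[2])
def tray(n,lo,hi,box):
    b=max(blobs(t,lo,hi,box),key=lambda b:b[0])
    cn=cv2.findContours(b[3].astype(np.uint8),0,2)[0][0]
    r=cv2.minAreaRect(cn); pts=np.array([onplane(ct,p,.018 if n!='black' else .013) for p in cv2.boxPoints(r)])
    e=pts[1]-pts[0];f=pts[2]-pts[1]; l=e if np.linalg.norm(e)>np.linalg.norm(f) else f
    print(n,pts.mean(0).round(4),np.linalg.norm(e).round(3),np.linalg.norm(f).round(3),"long dir deg",np.degrees(np.arctan2(l[1],l[0])).round(1))
tray("white",(0,0,190),(180,60,255),(410,190,495,255))
tray("blue",(105,90,40),(125,255,255),(270,165,350,230))
tray("black",(0,0,0),(180,80,140),(170,185,258,243))
show("red T",t,(170,120,80),(180,255,255),(445,280,485,310))
show("red S",s,(170,120,80),(180,255,255),(410,290,450,335))
show("green T",t,(45,60,20),(90,255,255),(390,255,425,285))
show("green S",s,(60,100,20),(90,255,255),(355,260,390,305))
show("cap S",s,(0,0,150),(180,60,255),(355,260,390,300)); show("capr S",s,(0,0,150),(180,60,255),(420,290,445,325))
show("cap T",t,(0,0,150),(180,60,255),(390,255,425,285)); show("capr T",t,(0,0,150),(180,60,255),(450,280,485,310))
show("band T",t,(170,120,80),(180,255,255),(325,245,360,305));show("head T",t,(18,130,120),(30,255,255),(325,245,360,305))
show("band S",s,(170,120,60),(180,255,255),(265,255,330,300));show("head S",s,(12,150,80),(30,255,255),(295,255,330,285))
A=cv2.resize(t[255:310,270:360],None,fx=8,fy=8,interpolation=cv2.INTER_CUBIC)[:,:,::-1]
cv2.imwrite("pics/c1.png",A)
B=cv2.resize(t[245:335,150:250],None,fx=6,fy=6,interpolation=cv2.INTER_CUBIC)[:,:,::-1]
cv2.imwrite("pics/c2.png",B)
C=cv2.resize(s[215:300,215:330],None,fx=6,fy=6,interpolation=cv2.INTER_CUBIC)[:,:,::-1]
cv2.imwrite("pics/c3.png",C)
E
```

```text
white [ 0.5636 -0.2571  0.018 ] 0.146 0.093 long dir deg -76.3
blue [0.6156 0.0902 0.018 ] 0.098 0.156 long dir deg -98.3
black [0.5681 0.3253 0.013 ] 0.186 0.093 long dir deg -77.4
green T 25 [404.3 271.6] [402 267   7  10]
green S 142 [370.9 286. ] [367 278  11  19]
cap S 63 [372.7 270.9] [369 264   8  13]
capr S 71 [433.7 300.4] [430 293   8  14]
capr S 19 [433.9 321.7] [431 320   6   5]
cap T 31 [408.4 271.7] [406 269   6   7]
capr T 28 [467.9 297.5] [465 295   7   6]
head T 80 [343.8 258.5] [339 253  11  12]
head S 176 [312.8 266.6] [304 256  16  21]
head S 9 [299.7 265.4] [298 264   4   4]
```

View pics/c1.png

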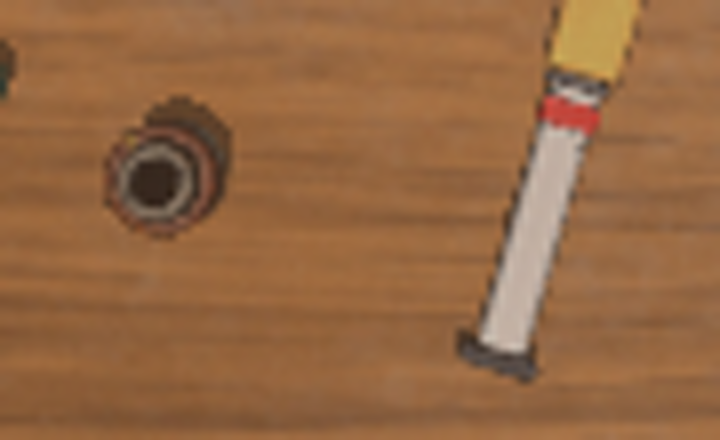

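View pics/c2.png

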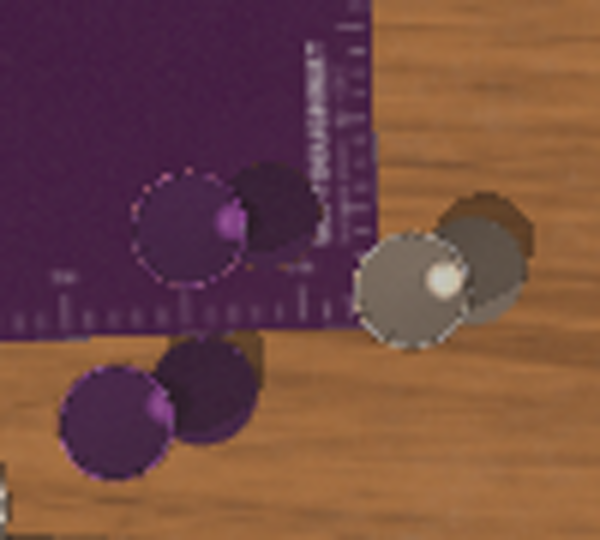

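View pics/c3.png

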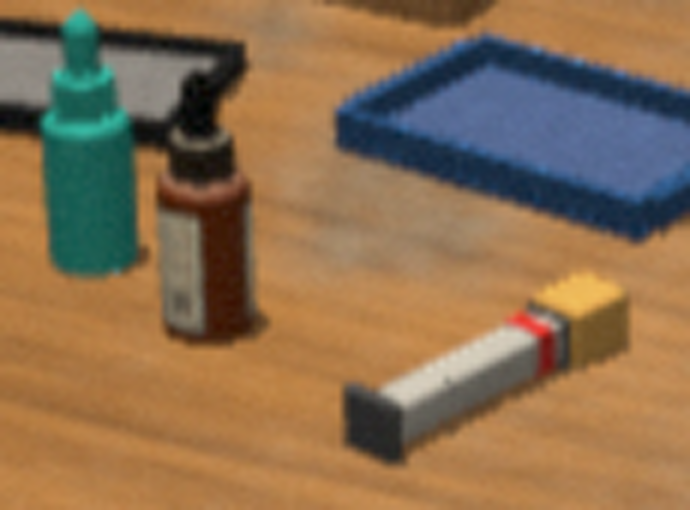

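```bash
python3 - <<'E'
from h import *
ct,cs=cam("top"),cam("scene")
def z(n,uv,h): p=onplane(ct,uv,h); print(n,p.round(4),"r",np.hypot(*p[:2]).round(3))
z("jig rim",(218.5,293.3),.108); z("jig base",(230.,290),.0)
z("purpleA rim",(181.3,283.2),.108); z("purpleB rim",(169.3,315.2),.108)
z("amber bulb",(289.4,277.75),.102); z("amber body",(290.5,277.5),.062)
z("turq",(261,265),.08)
z("band",(341.4,269.4),.020); z("capend",(332.1,299.4),.022)
z("green cap",(408.2,271.7),.068); z("red cap",(467.9,297.5),.068)
for n,a,b in (("green",(408.2,271.7),(372.7,266)),("red",(467.9,297.5),(433.7,295.5)),("band",(341.4,269.4),(215+540/6,215+322/6)),("amber bulbtop",(289.4,277.75),(215+200/6,215+80/6))):
    p,e=tri(ct,a,cs,b); print(n,p.round(4),e.round(4))
E
```

```text
jig rim [0.3831 0.2827 0.108 ] r 0.476
jig base [0.3833 0.2788 0.    ] r 0.474
purpleA rim [0.403  0.3667 0.108 ] r 0.545
purpleB rim [0.3315 0.3904 0.108 ] r 0.512
amber bulb [0.4219 0.1265 0.102 ] r 0.44
amber body [0.4208 0.1267 0.062 ] r 0.44
turq [0.4481 0.1939 0.08  ] r 0.488
band [0.4421 0.0073 0.02  ] r 0.442
capend [0.3697 0.0278 0.022 ] r 0.371
green cap [ 0.4423 -0.1441  0.068 ] r 0.465
red cap [ 0.3874 -0.2813  0.068 ] r 0.479
green [ 0.4427 -0.1459  0.0644] 0.0023
red [ 0.3875 -0.284   0.0634] 0.0026
band [0.4432 0.0055 0.0221] 0.0043
amber bulbtop [0.4219 0.1265 0.0981] 0.0007
```

All the points are within reach and their heights check out. The plan is to work in the listed order: red, green, amber, jigger, stamp.

```bash
cat > go.py <<'E'
# usage: go.py "x y z yawdeg" ... : slides/twist from the current pose (tool down, tool-y yaw)
import sys
from h import *
s=robot.read_state(); M=quat(s["tcp_rot"]).as_matrix()
print("t",s["time_s"],s["tool_pos"].round(4),"yaw",np.degrees(np.arctan2(M[1,1],M[0,1])).round(1),"grip",round(s["grip_width"],4),round(s["gripper_force"],1),"F",s["contact_force"].round(1),"q",s["joints"].round(2))
for a in sys.argv[1:]:
    x,y,z,w=map(float,a.split()); w=np.radians(w)
    Y=np.array([np.cos(w),np.sin(w),0]);Z=np.array([0,0,-1.]);G=np.c_[np.cross(Y,Z),Y,Z]
    print(a,"->",(M.T@(np.array([x,y,z])-s["tool_pos"])).round(3).tolist(),R.from_matrix(M.T@G).as_rotvec().round(3).tolist())
E
python3 go.py "0.4 0.4 0.23 50" "0.5 0.15 0.22 30" "0.5 -0.1 0.2 13.7" "0.3875 -0.2825 0.18 13.7"
```

```text
t 0.1 [0.1656 0.628  0.2303] yaw 75.2 grip 0.0855 0.0 F [-0.1 -0.2  0.1] q [-1.3   0.32 -0.07  1.45  0.02  1.37 -0.06]
0.4 0.4 0.23 50 -> [-0.285, -0.161, 0.001] [-0.002, 0.0, 0.44]
0.5 0.15 0.22 30 -> [-0.445, -0.377, 0.011] [-0.002, 0.001, 0.789]
0.5 -0.1 0.2 13.7 -> [-0.509, -0.619, 0.031] [-0.002, 0.001, 1.074]
0.3875 -0.2825 0.18 13.7 -> [-0.447, -0.824, 0.052] [-0.002, 0.001, 1.074]
```

>>> move_arm([
  {"slide": [-0.285,-0.161,0],"twist": [0,0,0.44],"gripper": -1},
  {"slide": [-0.285,-0.161,0],"twist": [0,0,0.44],"gripper": -1},
  {"slide": [-0.285,-0.161,0],"twist": [0,0,0.44],"gripper": -1},
  {"slide": [-0.285,-0.161,0],"twist": [0,0,0.44],"gripper": -1},
  {"slide": [-0.285,-0.161,0],"twist": [0,0,0.44],"gripper": -1},
  {"slide": [-0.285,-0.161,0],"twist": [0,0,0.44],"gripper": -1},
  {"slide": [-0.445,-0.377,0.01],"twist": [0,0,0.79],"gripper": -1},
  {"slide": [-0.445,-0.377,0.01],"twist": [0,0,0.79],"gripper": -1},
  {"slide": [-0.445,-0.377,0.01],"twist": [0,0,0.79],"gripper": -1},
  {"slide": [-0.445,-0.377,0.01],"twist": [0,0,0.79],"gripper": -1},
  {"slide": [-0.445,-0.377,0.01],"twist": [0,0,0.79],"gripper": -1},
  {"slide": [-0.509,-0.619,0.03],"twist": [0,0,1.074],"gripper": -1},
  {"slide": [-0.509,-0.619,0.03],"twist": [0,0,1.074],"gripper": -1},
  {"slide": [-0.509,-0.619,0.03],"twist": [0,0,1.074],"gripper": -1},
  {"slide": [-0.509,-0.619,0.03],"twist": [0,0,1.074],"gripper": -1},
  {"slide": [-0.509,-0.619,0.03],"twist": [0,0,1.074],"gripper": -1},
  {"slide": [-0.447,-0.824,0.05],"twist": [0,0,1.074],"gripper": -1},
  {"slide": [-0.447,-0.824,0.05],"twist": [0,0,1.074],"gripper": -1},
  {"slide": [-0.447,-0.824,0.05],"twist": [0,0,1.074],"gripper": -1},
  {"slide": [-0.447,-0.824,0.05],"twist": [0,0,1.074],"gripper": -1},
], squeeze=30)

```text
time_s: 2.1
tool_pos: [0.4087, -0.2383, 0.1856]
tcp_rot: [-0.0, 0.618, 0.786, 0.0]
contact_force: [1.3, -0.5, -0.5]
grip_width: 0.0853
gripper_force: 0.0
```

```bash
python3 go.py "0.3875 -0.2825 0.18 13.7"; python3 - <<'E'
from h import *
s=robot.read_state(); im=imaging.get_image("wrist"); cv2.imwrite("pics/w1.png",im[:,:,::-1]); print(proj(cam("wrist",s),(0.3875,-0.2825,0.068)))
E
```

```text
t 2.1 [ 0.4087 -0.2383  0.1856] yaw 13.7 grip 0.0853 0.0 F [ 1.3 -0.5 -0.5] q [-0.36 -0.07  0.81  1.96  0.06  1.23  0.67]
0.3875 -0.2825 0.18 13.7 -> [-0.038, -0.031, 0.006] [0.0, -0.001, 0.0]
[279.49229881 275.39223385]
```

View pics/w1.png

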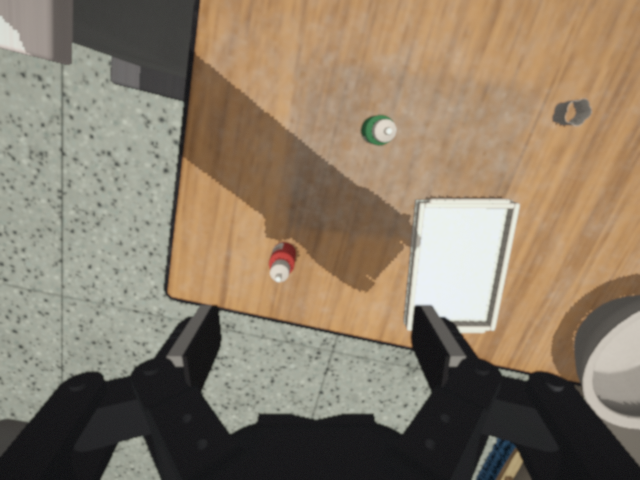

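The wrist view shows the red nozzle at (279,275), which matches the prediction of (279.5,275.4). Green is at (388,131) and the white tray at (463,265).

```bash
python3 - <<'E'
from h import *
c=cam("wrist",robot.read_state())
print(onplane(c,(389,130.5),.068), [onplane(c,p,.018).round(4) for p in ((417,199),(519,202),(494,332),(408,328))])
E
python3 go.py "0.3875 -0.2825 0.16 13.7" "0.3875 -0.2825 0.013 13.7"
```

```text
[ 0.43772652 -0.15754976  0.068     ] [array([ 0.4915, -0.2085,  0.018 ]), array([ 0.5859, -0.1894,  0.018 ]), array([ 0.6192, -0.3282,  0.018 ]), array([ 0.5274, -0.3446,  0.018 ])]
t 2.15 [ 0.4035 -0.2469  0.1853] yaw 13.1 grip 0.0851 0.0 F [-3.9 -6.  -0.6] q [-0.36 -0.07  0.83  1.96  0.06  1.23  0.67]
0.3875 -0.2825 0.16 13.7 -> [-0.031, -0.024, 0.025] [-0.003, 0.002, -0.011]
0.3875 -0.2825 0.013 13.7 -> [-0.031, -0.023, 0.172] [-0.003, 0.002, -0.011]
```

>>> move_arm([
  {"slide": [0,0,0],"twist": [0,0,0],"gripper": -1},
  {"slide": [0,0,0],"twist": [0,0,0],"gripper": -1},
  {"slide": [0,0,0],"twist": [0,0,0],"gripper": -1},
])

```text
time_s: 2.45
tool_pos: [0.4108, -0.2354, 0.1859]
tcp_rot: [-0.0, 0.617, 0.787, 0.0]
contact_force: [-0.4, -0.4, 0.9]
grip_width: 0.0855
gripper_force: 0.0
```

```bash
python3 go.py "0.3875 -0.2825 0.10 13.7" "0.3875 -0.2825 0.013 13.7"
```

```text
t 2.45 [ 0.4108 -0.2354  0.1859] yaw 13.8 grip 0.0855 0.0 F [-0.4 -0.4  0.9] q [-0.37 -0.07  0.81  1.96  0.06  1.23  0.67]
0.3875 -0.2825 0.10 13.7 -> [-0.04, -0.034, 0.086] [-0.0, -0.0, 0.003]
0.3875 -0.2825 0.013 13.7 -> [-0.04, -0.034, 0.173] [-0.0, -0.0, 0.003]
```

>>> move_arm([
  {"slide": [-0.02,-0.017,0.03],"twist": [0,0,0],"gripper": -1},
  {"slide": [-0.04,-0.034,0.06],"twist": [0,0,0],"gripper": -1},
  {"slide": [-0.04,-0.034,0.09],"twist": [0,0,0],"gripper": -1},
  {"slide": [-0.04,-0.034,0.12],"twist": [0,0,0],"gripper": -1},
  {"slide": [-0.04,-0.034,0.15],"twist": [0,0,0],"gripper": -1},
  {"slide": [-0.04,-0.034,0.173],"twist": [0,0,0],"gripper": -1},
  {"slide": [-0.04,-0.034,0.173],"twist": [0,0,0],"gripper": -1},
  {"slide": [-0.04,-0.034,0.173],"twist": [0,0,0],"gripper": -1},
])

```text
time_s: 3.25
tool_pos: [0.387, -0.2832, 0.0131]
tcp_rot: [-0.0, 0.617, 0.787, -0.0]
contact_force: [-0.5, -0.2, 0.3]
grip_width: 0.0853
gripper_force: 0.0
```

```bash
python3 go.py "0.3875 -0.2825 0.013 13.7"
```

```text
t 3.25 [ 0.387  -0.2832  0.0131] yaw 13.8 grip 0.0853 0.0 F [-0.5 -0.2  0.3] q [-0.21  0.27  0.87  2.11 -0.26  0.87  1.05]
0.3875 -0.2825 0.013 13.7 -> [0.001, 0.001, 0.0] [-0.001, -0.0, 0.002]
```

>>> move_arm([
  {"slide": [0,0,0],"twist": [0,0,0],"gripper": 1},
  {"slide": [0,0,0],"twist": [0,0,0],"gripper": 1},
  {"slide": [0,0,0],"twist": [0,0,0],"gripper": 1},
  {"slide": [0,0,0],"twist": [0,0,0],"gripper": 1},
  {"slide": [0,0,0],"twist": [0,0,0],"gripper": 1},
  {"slide": [0,0,0],"twist": [0,0,0],"gripper": 1},
  {"slide": [0,0,-0.02],"twist": [0,0,0],"gripper": 1},
  {"slide": [0,0,-0.05],"twist": [0,0,0],"gripper": 1},
  {"slide": [0,0,-0.08],"twist": [0,0,0],"gripper": 1},
  {"slide": [0,0,-0.09],"twist": [0,0,0],"gripper": 1},
  {"slide": [0,0,-0.09],"twist": [0,0,0],"gripper": 1},
], squeeze=30)

```text
time_s: 4.35
tool_pos: [0.3876, -0.284, 0.1041]
tcp_rot: [0.001, 0.618, 0.787, 0.001]
contact_force: [-0.3, 0.3, -1.0]
grip_width: 0.0232
gripper_force: 29.6
```

```bash
python3 go.py "0.570 -0.289 0.10 13.7" "0.570 -0.289 0.019 13.7"
```

```text
t 4.35 [ 0.3876 -0.284   0.1041] yaw 13.7 grip 0.0232 29.6 F [-0.3  0.3 -1. ] q [-0.32  0.07  0.94  2.04 -0.07  1.05  0.89]
0.570 -0.289 0.10 13.7 -> [-0.048, 0.176, 0.005] [0.003, 0.001, 0.0]
0.570 -0.289 0.019 13.7 -> [-0.048, 0.176, 0.086] [0.003, 0.001, 0.0]
```

>>> move_arm([
  {"slide": [-0.008,0.03,0],"twist": [0,0,0],"gripper": 1},
  {"slide": [-0.018,0.07,0],"twist": [0,0,0],"gripper": 1},
  {"slide": [-0.03,0.11,0],"twist": [0,0,0],"gripper": 1},
  {"slide": [-0.04,0.15,0],"twist": [0,0,0],"gripper": 1},
  {"slide": [-0.048,0.176,0],"twist": [0,0,0],"gripper": 1},
  {"slide": [-0.048,0.176,0],"twist": [0,0,0],"gripper": 1},
  {"slide": [-0.048,0.176,0.02],"twist": [0,0,0],"gripper": 1},
  {"slide": [-0.048,0.176,0.045],"twist": [0,0,0],"gripper": 1},
  {"slide": [-0.048,0.176,0.065],"twist": [0,0,0],"gripper": 1},
  {"slide": [-0.048,0.176,0.075],"twist": [0,0,0],"gripper": 1},
  {"slide": [-0.048,0.176,0.083],"twist": [0,0,0],"gripper": 1},
  {"slide": [-0.048,0.176,0.084],"twist": [0,0,0],"gripper": 1},
  {"slide": [-0.048,0.176,0.084],"twist": [0,0,0],"gripper": 1},
])

```text
time_s: 5.65
tool_pos: [0.5687, -0.2891, 0.0191]
tcp_rot: [0.0, 0.618, 0.786, 0.0]
contact_force: [0.5, -0.1, 0.4]
grip_width: 0.0236
gripper_force: 29.6
```

```bash
python3 go.py "0.570 -0.289 0.018 13.7" 
```

```text
t 5.65 [ 0.5687 -0.2891  0.0191] yaw 13.7 grip 0.0236 29.6 F [ 0.5 -0.1  0.4] q [-0.16  0.59  0.77  1.72 -0.46  1.03  1.01]
0.570 -0.289 0.018 13.7 -> [-0.0, 0.001, 0.001] [0.0, 0.0, -0.001]
```

>>> move_arm([
  {"slide": [0,0,0.001],"twist": [0,0,0],"gripper": 1},
  {"slide": [0,0,0.001],"twist": [0,0,0],"gripper": 0},
  {"slide": [0,0,0.001],"twist": [0,0,0],"gripper": -0.2},
  {"slide": [0,0,0.001],"twist": [0,0,0],"gripper": -0.2},
  {"slide": [0,0,0.001],"twist": [0,0,0],"gripper": -0.2},
  {"slide": [0,0,-0.02],"twist": [0,0,0],"gripper": -0.2},
  {"slide": [0,0,-0.05],"twist": [0,0,0],"gripper": -0.2},
  {"slide": [0,0,-0.09],"twist": [0,0,0],"gripper": -0.4},
  {"slide": [0,0,-0.11],"twist": [0,0,0],"gripper": -1},
  {"slide": [0.04,-0.02,-0.11],"twist": [0,0,0],"gripper": -1},
  {"slide": [0.08,-0.042,-0.11],"twist": [0,0,0],"gripper": -1},
  {"slide": [0.12,-0.064,-0.11],"twist": [0,0,0],"gripper": -1},
  {"slide": [0.15,-0.08,-0.11],"twist": [0,0,0],"gripper": -1},
  {"slide": [0.169,-0.089,-0.11],"twist": [0,0,0],"gripper": -1},
  {"slide": [0.169,-0.089,-0.11],"twist": [0,0,0],"gripper": -1},
  {"slide": [0.169,-0.089,-0.11],"twist": [0,0,0],"gripper": -1},
])

```text
time_s: 7.25
tool_pos: [0.4429, -0.1456, 0.1294]
tcp_rot: [0.0, 0.617, 0.787, 0.001]
contact_force: [0.6, -0.8, 0.4]
grip_width: 0.0854
gripper_force: 0.0
```

```bash
python3 go.py "0.4425 -0.146 0.013 13.7"; python3 - <<'E'
from h import *
s=robot.read_state(); im=imaging.get_image("wrist"); cv2.imwrite("pics/w2.png",im[:,:,::-1]); c=cam("wrist",s); print(proj(c,(0.4425,-0.146,0.068)),proj(c,(.57,-.289,.073)))
E
```

```text
t 7.25 [ 0.4429 -0.1456  0.1294] yaw 13.7 grip 0.0854 0.0 F [ 0.6 -0.8  0.4] q [-0.62 -0.02  0.89  2.05  0.02  1.11  0.5 ]
0.4425 -0.146 0.013 13.7 -> [-0.0, -0.001, 0.116] [0.002, -0.0, 0.001]
[315.00510164 259.22302059] [426.59856943 456.35653447]
```

View pics/w2.png

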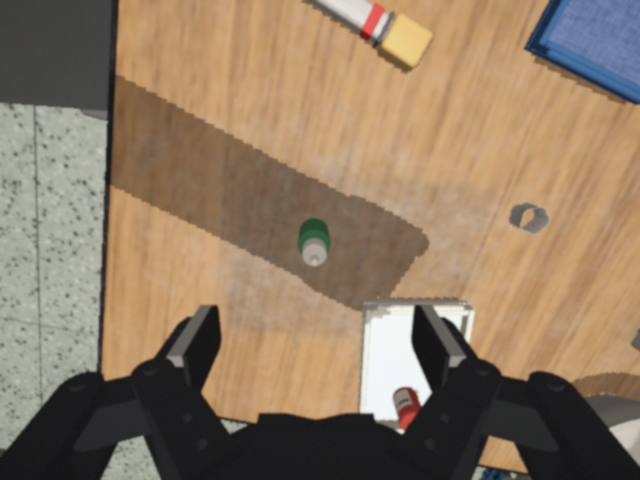

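Green's nozzle is at (313,258), as predicted, and red stands in the white tray at (405,405). Next I'll grasp green.

>>> move_arm([
  {"slide": [0,-0.001,0.03],"twist": [0,0,0],"gripper": -1},
  {"slide": [0,-0.001,0.06],"twist": [0,0,0],"gripper": -1},
  {"slide": [0,-0.001,0.09],"twist": [0,0,0],"gripper": -1},
  {"slide": [0,-0.001,0.116],"twist": [0,0,0],"gripper": -1},
  {"slide": [0,-0.001,0.116],"twist": [0,0,0],"gripper": -1},
  {"slide": [0,-0.001,0.116],"twist": [0,0,0],"gripper": 1},
  {"slide": [0,-0.001,0.116],"twist": [0,0,0],"gripper": 1},
  {"slide": [0,-0.001,0.116],"twist": [0,0,0],"gripper": 1},
  {"slide": [0,-0.001,0.116],"twist": [0,0,0],"gripper": 1},
  {"slide": [0,-0.001,0.116],"twist": [0,0,0],"gripper": 1},
  {"slide": [0,-0.001,0.116],"twist": [0,0,0],"gripper": 1},
  {"slide": [0,-0.001,0.09],"twist": [0,0,0],"gripper": 1},
  {"slide": [0,-0.001,0.06],"twist": [0,0,0],"gripper": 1},
  {"slide": [0,-0.001,0.03],"twist": [0,0,0],"gripper": 1},
  {"slide": [-0.03,0.026,0.02],"twist": [0,0,0],"gripper": 1},
  {"slide": [-0.06,0.052,0.02],"twist": [0,0,0],"gripper": 1},
  {"slide": [-0.09,0.078,0.02],"twist": [0,0,0],"gripper": 1},
  {"slide": [-0.105,0.09,0.02],"twist": [0,0,0],"gripper": 1},
  {"slide": [-0.105,0.09,0.02],"twist": [0,0,0],"gripper": 1},
  {"slide": [-0.105,0.09,0.02],"twist": [0,0,0],"gripper": 1},
])

```text
time_s: 9.3
tool_pos: [0.554, -0.2263, 0.1088]
tcp_rot: [-0.0, 0.618, 0.786, -0.0]
contact_force: [-0.8, 0.6, -0.2]
grip_width: 0.0232
gripper_force: 29.8
```

```bash
python3 go.py "0.555 -0.227 0.019 13.7"
```

```text
t 9.3 [ 0.554  -0.2263  0.1088] yaw 13.7 grip 0.0232 29.8 F [-0.8  0.6 -0.2] q [-0.4   0.42  0.92  1.76 -0.36  1.15  0.87]
0.555 -0.227 0.019 13.7 -> [-0.001, 0.001, 0.09] [-0.001, -0.0, -0.001]
```

>>> move_arm([
  {"slide": [0,0.001,0.03],"twist": [0,0,0],"gripper": 1},
  {"slide": [0,0.001,0.055],"twist": [0,0,0],"gripper": 1},
  {"slide": [0,0.001,0.075],"twist": [0,0,0],"gripper": 1},
  {"slide": [0,0.001,0.085],"twist": [0,0,0],"gripper": 1},
  {"slide": [0,0.001,0.091],"twist": [0,0,0],"gripper": 1},
  {"slide": [0,0.001,0.091],"twist": [0,0,0],"gripper": 1},
  {"slide": [0,0.001,0.091],"twist": [0,0,0],"gripper": 1},
  {"slide": [0,0.001,0.091],"twist": [0,0,0],"gripper": 0},
  {"slide": [0,0.001,0.091],"twist": [0,0,0],"gripper": -0.2},
  {"slide": [0,0.001,0.091],"twist": [0,0,0],"gripper": -0.2},
  {"slide": [0,0.001,0.091],"twist": [0,0,0],"gripper": -0.2},
  {"slide": [0,0.001,0.07],"twist": [0,0,0],"gripper": -0.2},
  {"slide": [0,0.001,0.04],"twist": [0,0,0],"gripper": -0.2},
  {"slide": [0,0.001,0],"twist": [0,0,0],"gripper": -0.4},
  {"slide": [0,0.001,-0.04],"twist": [0,0,0],"gripper": -1},
  {"slide": [0,0.001,-0.08],"twist": [0,0,0],"gripper": -1},
  {"slide": [0,0.001,-0.08],"twist": [0,0,0],"gripper": -1},
  {"slide": [0,0.001,-0.08],"twist": [0,0,0],"gripper": -1},
])

```text
time_s: 11.1
tool_pos: [0.5561, -0.2262, 0.1898]
tcp_rot: [0.001, 0.618, 0.786, 0.001]
contact_force: [-0.1, -0.1, -0.5]
grip_width: 0.0856
gripper_force: 0.0
```

```bash
python3 go.py "0.48 -0.05 0.19 5" "0.4213 0.1266 0.19 -8.3"
```

```text
t 11.1 [ 0.5561 -0.2262  0.1898] yaw 13.7 grip 0.0856 0.0 F [-0.1 -0.1 -0.5] q [-0.44  0.34  0.97  1.67 -0.29  1.29  0.82]
0.48 -0.05 0.19 5 -> [0.189, -0.032, -0.0] [0.002, 0.0, 0.152]
0.4213 0.1266 0.19 -8.3 -> [0.375, -0.047, -0.0] [0.002, -0.0, 0.384]
```

>>> move_arm([
  {"slide": [0.045,-0.008,0],"twist": [0,0,0.04],"gripper": -1},
  {"slide": [0.09,-0.016,0],"twist": [0,0,0.08],"gripper": -1},
  {"slide": [0.135,-0.024,0],"twist": [0,0,0.12],"gripper": -1},
  {"slide": [0.18,-0.032,0],"twist": [0,0,0.16],"gripper": -1},
  {"slide": [0.225,-0.036,0],"twist": [0,0,0.22],"gripper": -1},
  {"slide": [0.27,-0.04,0],"twist": [0,0,0.28],"gripper": -1},
  {"slide": [0.315,-0.044,0],"twist": [0,0,0.34],"gripper": -1},
  {"slide": [0.35,-0.046,0],"twist": [0,0,0.384],"gripper": -1},
  {"slide": [0.375,-0.047,0],"twist": [0,0,0.384],"gripper": -1},
  {"slide": [0.375,-0.047,0],"twist": [0,0,0.384],"gripper": -1},
  {"slide": [0.375,-0.047,0],"twist": [0,0,0.384],"gripper": -1},
  {"slide": [0.375,-0.047,0],"twist": [0,0,0.384],"gripper": -1},
])

```text
time_s: 12.3
tool_pos: [0.4211, 0.1258, 0.1882]
tcp_rot: [0.0, 0.757, 0.653, -0.001]
contact_force: [0.7, -0.4, -0.1]
grip_width: 0.0854
gripper_force: 0.0
```

```bash
python3 go.py "0.4213 0.1266 0.034 -8.3"; python3 - <<'E'
from h import *
s=robot.read_state(); im=imaging.get_image("wrist"); cv2.imwrite("pics/w3.png",im[:,:,::-1]); c=cam("wrist",s); print(proj(c,(0.4213,0.1266,0.102)),"jig",proj(c,(.3832,.2815,.108)),"band",proj(c,(.4425,.0065,.02)))
E
```

```text
t 12.3 [0.4211 0.1258 0.1882] yaw -8.4 grip 0.0854 0.0 F [ 0.7 -0.4 -0.1] q [-1.05 -0.16  0.65  2.02  0.1   1.25 -0.59]
0.4213 0.1266 0.034 -8.3 -> [0.001, 0.0, 0.154] [-0.001, 0.001, -0.002]
[315.99090148 244.6572933 ] jig [209.79545241   2.99148976] band [351.93534157 320.72864974]
```

View pics/w3.png

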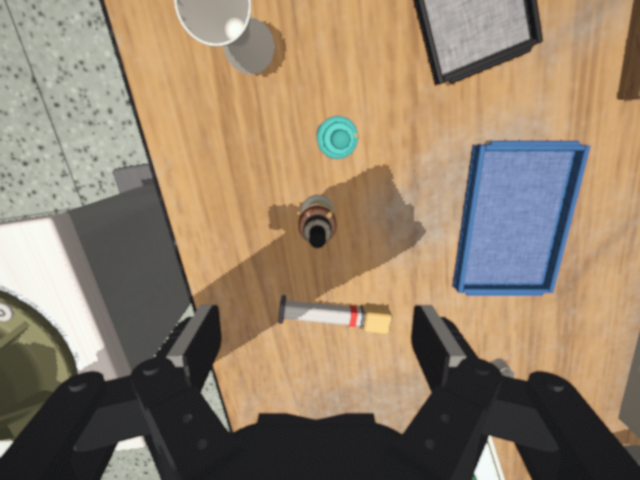

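The bulb top is at (317,241), close to the predicted (316,245). The stamp band is at (354,316), the blue tray spans corners (474,144) to (553,294), and the turquoise look-alike is at (338,137). I'll recompute the positions from this view.

```bash
python3 - <<'E'
from h import *
# state before the picture equals this commanded hold, pose as printed then
s=robot.read_state(); print(s["tool_pos"].round(4))
s["tool_pos"]=np.array([.4211,.1258,.1882]); c=cam("wrist",s); ct=cam("top")
print("amber",onplane(c,(317,240.5),.102), tri(c,(317,240),ct,(289.4,277.75)))
print("band",onplane(c,(354,316),.020), tri(c,(354,316),ct,(341.4,269.4)))
P=[onplane(c,p,.018) for p in ((473,144),(588,144),(554,294),(456,291))]; print(np.round(P,4),np.mean(P,0))
im=cv2.imread("pics/w3.png")[:,:,::-1].copy()
b=max(blobs(im,(100,80,40),(125,255,255),(430,120,620,320)),key=lambda b:b[0])
cn=cv2.findContours(b[3].astype(np.uint8),0,2)[0][0]; p=cv2.approxPolyDP(cn,8,True)[:,0]; print(p.tolist())
E
```

```text
[0.4213 0.1257 0.1885]
amber [0.42250864 0.12974181 0.102     ] (array([0.42182408, 0.12712672, 0.09313514]), np.float64(0.0006523292513354728))
band [0.4452931  0.01210673 0.02      ] (array([0.44378533, 0.0071351 , 0.01242603]), np.float64(0.0036272706183107396))
[[0.5709 0.1716 0.018 ]
 [0.6733 0.1564 0.018 ]
 [0.6551 0.0065 0.018 ]
 [0.5538 0.025  0.018 ]] [0.61328311 0.08988626 0.018     ]
[[474, 146], [454, 286], [552, 291], [588, 146]]
```

>>> move_arm([
  {"slide": [0.002,0,0.03],"twist": [0,0,0],"gripper": -1},
  {"slide": [0.002,0,0.06],"twist": [0,0,0],"gripper": -1},
  {"slide": [0.002,0,0.09],"twist": [0,0,0],"gripper": -1},
  {"slide": [0.002,0,0.12],"twist": [0,0,0],"gripper": -1},
  {"slide": [0.002,0,0.145],"twist": [0,0,0],"gripper": -1},
  {"slide": [0.002,0,0.154],"twist": [0,0,0],"gripper": -1},
  {"slide": [0.002,0,0.154],"twist": [0,0,0],"gripper": -1},
  {"slide": [0.002,0,0.154],"twist": [0,0,0],"gripper": 1},
  {"slide": [0.002,0,0.154],"twist": [0,0,0],"gripper": 1},
  {"slide": [0.002,0,0.154],"twist": [0,0,0],"gripper": 1},
  {"slide": [0.002,0,0.154],"twist": [0,0,0],"gripper": 1},
  {"slide": [0.002,0,0.154],"twist": [0,0,0],"gripper": 1},
  {"slide": [0.002,0,0.154],"twist": [0,0,0],"gripper": 1},
  {"slide": [0.002,0,0.13],"twist": [0,0,0],"gripper": 1},
  {"slide": [0.002,0,0.1],"twist": [0,0,0],"gripper": 1},
  {"slide": [0.002,0,0.08],"twist": [0,0,0],"gripper": 1},
  {"slide": [0.002,0,0.08],"twist": [0,0,0],"gripper": 1},
])

```text
time_s: 14.05
tool_pos: [0.4233, 0.1301, 0.1115]
tcp_rot: [0.0, 0.756, 0.654, 0.003]
contact_force: [0.2, -0.7, -0.1]
grip_width: 0.0312
gripper_force: 30.3
```

```bash
python3 go.py "0.610 0.0573 0.108 -8.3" "0.610 0.0573 0.039 -8.3"
```

```text
t 14.05 [0.4233 0.1301 0.1115] yaw -8.3 grip 0.0312 30.3 F [ 0.2 -0.7 -0.1] q [-1.06 -0.06  0.7   2.11  0.04  1.07 -0.53]
0.610 0.0573 0.108 -8.3 -> [-0.045, 0.195, 0.004] [0.004, -0.004, 0.0]
0.610 0.0573 0.039 -8.3 -> [-0.045, 0.195, 0.073] [0.004, -0.004, 0.0]
```

>>> move_arm([
  {"slide": [-0.008,0.035,0],"twist": [0,0,0],"gripper": 1},
  {"slide": [-0.017,0.075,0],"twist": [0,0,0],"gripper": 1},
  {"slide": [-0.026,0.115,0],"twist": [0,0,0],"gripper": 1},
  {"slide": [-0.035,0.155,0],"twist": [0,0,0],"gripper": 1},
  {"slide": [-0.042,0.185,0],"twist": [0,0,0],"gripper": 1},
  {"slide": [-0.044,0.195,0],"twist": [0,0,0],"gripper": 1},
  {"slide": [-0.044,0.195,0],"twist": [0,0,0],"gripper": 1},
  {"slide": [-0.044,0.195,0.02],"twist": [0,0,0],"gripper": 1},
  {"slide": [-0.044,0.195,0.04],"twist": [0,0,0],"gripper": 1},
  {"slide": [-0.044,0.195,0.055],"twist": [0,0,0],"gripper": 1},
  {"slide": [-0.044,0.195,0.065],"twist": [0,0,0],"gripper": 1},
  {"slide": [-0.044,0.195,0.068],"twist": [0,0,0],"gripper": 1},
  {"slide": [-0.044,0.195,0.068],"twist": [0,0,0],"gripper": 1},
  {"slide": [-0.044,0.195,0.068],"twist": [0,0,0],"gripper": 1},
])

```text
time_s: 15.45
tool_pos: [0.6083, 0.0577, 0.0414]
tcp_rot: [0.0, 0.756, 0.654, 0.001]
contact_force: [0.2, -0.4, -0.7]
grip_width: 0.031
gripper_force: 30.4
```

```bash
python3 go.py "0.610 0.0573 0.039 -8.3"
```

```text
t 15.45 [0.6083 0.0577 0.0414] yaw -8.3 grip 0.031 30.4 F [ 0.2 -0.4 -0.7] q [-0.73  0.49  0.75  1.77 -0.38  1.03  0.01]
0.610 0.0573 0.039 -8.3 -> [-0.0, 0.002, 0.002] [0.001, -0.001, 0.0]
```

>>> move_arm([
  {"slide": [0,0.001,0.002],"twist": [0,0,0],"gripper": 1},
  {"slide": [0,0.001,0.002],"twist": [0,0,0],"gripper": 1},
  {"slide": [0,0.001,0.002],"twist": [0,0,0],"gripper": 0},
  {"slide": [0,0.001,0.002],"twist": [0,0,0],"gripper": -0.4},
  {"slide": [0,0.001,0.002],"twist": [0,0,0],"gripper": -0.4},
  {"slide": [0,0.001,0.002],"twist": [0,0,0],"gripper": -0.4},
  {"slide": [0,0.001,-0.02],"twist": [0,0,0],"gripper": -0.4},
  {"slide": [0,0.001,-0.05],"twist": [0,0,0],"gripper": -0.4},
  {"slide": [0,0.001,-0.09],"twist": [0,0,0],"gripper": -1},
  {"slide": [0,0.001,-0.13],"twist": [0,0,0],"gripper": -1},
  {"slide": [0,0.001,-0.165],"twist": [0,0,0],"gripper": -1},
  {"slide": [0.025,-0.034,-0.165],"twist": [0,0,0],"gripper": -1},
  {"slide": [0.053,-0.072,-0.165],"twist": [0,0,0],"gripper": -1},
  {"slide": [0.081,-0.11,-0.165],"twist": [0,0,0],"gripper": -1},
  {"slide": [0.109,-0.148,-0.165],"twist": [0,0,0],"gripper": -1},
  {"slide": [0.137,-0.186,-0.165],"twist": [0,0,0],"gripper": -1},
  {"slide": [0.165,-0.224,-0.165],"twist": [0,0,0],"gripper": -1},
  {"slide": [0.189,-0.255,-0.165],"twist": [0,0,0],"gripper": -1},
  {"slide": [0.189,-0.255,-0.165],"twist": [0,0,0],"gripper": -1},
  {"slide": [0.189,-0.255,-0.165],"twist": [0,0,0],"gripper": -1},
])

```text
time_s: 17.45
tool_pos: [0.3827, 0.2816, 0.206]
tcp_rot: [0.0, 0.756, 0.655, 0.0]
contact_force: [-0.4, -1.4, 0.4]
grip_width: 0.0852
gripper_force: 0.0
```

```bash
python3 go.py "0.3832 0.2815 0.066 -8.3"; python3 - <<'E'
from h import *
s=robot.read_state(); im=imaging.get_image("wrist"); cv2.imwrite("pics/w4.png",im[:,:,::-1]); c=cam("wrist",s); np.save("s4.npy",np.r_[s["tool_pos"],s["tcp_rot"]]); print(proj(c,(.3832,.2815,.108)),proj(c,(.609,.0575,.107)))
E
```

```text
t 17.45 [0.3827 0.2816 0.206 ] yaw -8.2 grip 0.0852 0.0 F [-0.4 -1.4  0.4] q [-1.31 -0.07  0.6   1.92  0.04  1.27 -0.86]
0.3832 0.2815 0.066 -8.3 -> [-0.0, 0.0, 0.14] [0.0, 0.0, 0.002]
[316.41546179 240.70325078] [586.11231344 429.96431777]
```

View pics/w4.png

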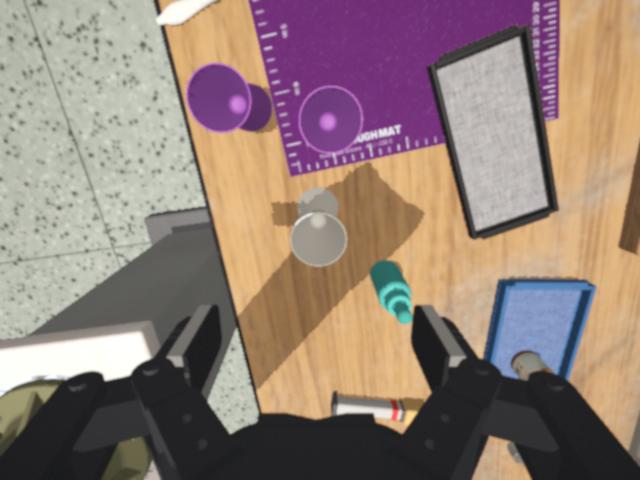

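The jigger's rim centre is at (319.5,239.5), within 2 mm of prediction. Amber stands in the blue tray at (532,368). The purple jiggers at (330,118) and (218,97) are clear of the fingers' closing line.

>>> move_arm([
  {"slide": [0,0.002,0.03],"twist": [0,0,0],"gripper": -1},
  {"slide": [0,0.002,0.06],"twist": [0,0,0],"gripper": -1},
  {"slide": [0,0.002,0.09],"twist": [0,0,0],"gripper": -1},
  {"slide": [0,0.002,0.12],"twist": [0,0,0],"gripper": -1},
  {"slide": [0,0.002,0.139],"twist": [0,0,0],"gripper": -1},
  {"slide": [0,0.002,0.139],"twist": [0,0,0],"gripper": -1},
  {"slide": [0,0.002,0.139],"twist": [0,0,0],"gripper": -1},
  {"slide": [0,0.002,0.139],"twist": [0,0,0],"gripper": 1},
  {"slide": [0,0.002,0.139],"twist": [0,0,0],"gripper": 1},
  {"slide": [0,0.002,0.139],"twist": [0,0,0],"gripper": 1},
  {"slide": [0,0.002,0.139],"twist": [0,0,0],"gripper": 1},
  {"slide": [0,0.002,0.139],"twist": [0,0,0],"gripper": 1},
  {"slide": [0,0.002,0.139],"twist": [0,0,0],"gripper": 1},
  {"slide": [0,0.002,0.11],"twist": [0,0,0],"gripper": 1},
  {"slide": [0,0.002,0.08],"twist": [0,0,0],"gripper": 1},
  {"slide": [0,0.002,0.04],"twist": [0,0,0],"gripper": 1},
  {"slide": [0,0.002,0],"twist": [0,0,0],"gripper": 1},
  {"slide": [0,0.002,0],"twist": [0,0,0],"gripper": 1},
  {"slide": [0,0.002,0],"twist": [0,0,0],"gripper": 1},
])

```text
time_s: 19.4
tool_pos: [0.3852, 0.2813, 0.2065]
tcp_rot: [-0.0, 0.756, 0.654, 0.001]
contact_force: [-1.0, -0.3, -2.2]
grip_width: 0.0425
gripper_force: 31.2
```

```bash
python3 go.py "0.619 0.1227 0.205 -8.3" "0.619 0.1227 0.072 -8.3"
python3 - <<'E'
from h import *
a=np.load("s4.npy"); c=cam("wrist",dict(tool_pos=a[:3],tcp_rot=a[3:]))
P=np.array([onplane(c,p,.013) for p in ((430,67),(527,28),(558,208),(473,237))]); print(P.round(4),P.mean(0)); 
for i,j in((3,0),(2,1)): d=P[j]-P[i]; print(np.degrees(np.arctan2(d[1],d[0])),np.linalg.norm(d))
E
```

```text
t 19.4 [0.3852 0.2813 0.2065] yaw -8.3 grip 0.0425 31.2 F [-1.  -0.3 -2.2] q [-1.31 -0.06  0.61  1.92  0.04  1.27 -0.86]
0.619 0.1227 0.205 -8.3 -> [-0.123, 0.254, 0.001] [0.0, -0.002, 0.0]
0.619 0.1227 0.072 -8.3 -> [-0.123, 0.254, 0.134] [0.0, -0.002, 0.0]
[[0.5037 0.3987 0.013 ]
 [0.5885 0.4174 0.013 ]
 [0.6296 0.2492 0.013 ]
 [0.5433 0.2298 0.013 ]] [0.56628001 0.32378668 0.013     ]
103.21148558895895 0.17346711405293821
103.7013266301567 0.17321775713466878
```

>>> move_arm([
  {"slide": [-0.018,0.037,0],"twist": [0,0,0],"gripper": 1},
  {"slide": [-0.037,0.076,0],"twist": [0,0,0],"gripper": 1},
  {"slide": [-0.056,0.115,0],"twist": [0,0,0],"gripper": 1},
  {"slide": [-0.075,0.155,0],"twist": [0,0,0],"gripper": 1},
  {"slide": [-0.094,0.195,0],"twist": [0,0,0],"gripper": 1},
  {"slide": [-0.112,0.231,0],"twist": [0,0,0],"gripper": 1},
  {"slide": [-0.123,0.254,0],"twist": [0,0,0],"gripper": 1},
  {"slide": [-0.123,0.254,0],"twist": [0,0,0],"gripper": 1},
  {"slide": [-0.123,0.254,0.03],"twist": [0,0,0],"gripper": 1},
  {"slide": [-0.123,0.254,0.06],"twist": [0,0,0],"gripper": 1},
  {"slide": [-0.123,0.254,0.09],"twist": [0,0,0],"gripper": 1},
  {"slide": [-0.123,0.254,0.115],"twist": [0,0,0],"gripper": 1},
  {"slide": [-0.123,0.254,0.128],"twist": [0,0,0],"gripper": 1},
  {"slide": [-0.123,0.254,0.133],"twist": [0,0,0],"gripper": 1},
  {"slide": [-0.123,0.254,0.133],"twist": [0,0,0],"gripper": 1},
  {"slide": [-0.123,0.254,0.133],"twist": [0,0,0],"gripper": 1},
])

```text
time_s: 21.0
tool_pos: [0.6184, 0.123, 0.073]
tcp_rot: [-0.0, 0.756, 0.654, 0.0]
contact_force: [0.0, 0.2, -1.0]
grip_width: 0.042
gripper_force: 30.5
```

```bash
python3 go.py "0.619 0.1227 0.0715 -8.3"
```

```text
t 21.0 [0.6184 0.123  0.073 ] yaw -8.3 grip 0.042 30.5 F [ 0.   0.2 -1. ] q [-0.84  0.5   0.77  1.7  -0.38  1.1  -0.1 ]
0.619 0.1227 0.0715 -8.3 -> [-0.0, 0.001, 0.002] [0.0, -0.0, 0.0]
```

>>> move_arm([
  {"slide": [0,0,0.002],"twist": [0,0,0],"gripper": 1},
  {"slide": [0,0,0.002],"twist": [0,0,0],"gripper": 1},
  {"slide": [0,0,0.002],"twist": [0,0,0],"gripper": -0.3},
  {"slide": [0,0,0.002],"twist": [0,0,0],"gripper": -0.7},
  {"slide": [0,0,0.002],"twist": [0,0,0],"gripper": -0.7},
  {"slide": [0,0,0.002],"twist": [0,0,0],"gripper": -0.7},
  {"slide": [0,0,-0.02],"twist": [0,0,0],"gripper": -0.7},
  {"slide": [0,0,-0.05],"twist": [0,0,0],"gripper": -0.7},
  {"slide": [0,0,-0.09],"twist": [0,0,0],"gripper": -0.7},
  {"slide": [0,0,-0.12],"twist": [0,0,0],"gripper": -0.7},
  {"slide": [0,0,-0.12],"twist": [0,0,0],"gripper": -0.7},
  {"slide": [0,0,-0.12],"twist": [0,0,0],"gripper": -0.7},
])

```text
time_s: 22.2
tool_pos: [0.6189, 0.1226, 0.1934]
tcp_rot: [0.0, 0.756, 0.654, 0.001]
contact_force: [0.2, -0.6, -0.9]
grip_width: 0.0727
gripper_force: 0.0
```

```bash
python3 go.py "0.443 0.007 0.19 74.2"
```

```text
t 22.2 [0.6189 0.1226 0.1934] yaw -8.3 grip 0.0727 0.0 F [ 0.2 -0.6 -0.9] q [-0.89  0.38  0.83  1.58 -0.29  1.31 -0.16]
0.443 0.007 0.19 74.2 -> [-0.14, -0.157, 0.003] [0.001, 0.0, -1.44]
```

>>> move_arm([
  {"slide": [-0.02,-0.022,0],"twist": [0,0,-0.14],"gripper": -1},
  {"slide": [-0.04,-0.045,0],"twist": [0,0,-0.28],"gripper": -1},
  {"slide": [-0.06,-0.067,0],"twist": [0,0,-0.42],"gripper": -1},
  {"slide": [-0.08,-0.09,0],"twist": [0,0,-0.56],"gripper": -1},
  {"slide": [-0.1,-0.112,0],"twist": [0,0,-0.7],"gripper": -1},
  {"slide": [-0.12,-0.134,0],"twist": [0,0,-0.84],"gripper": -1},
  {"slide": [-0.14,-0.157,0],"twist": [0,0,-0.98],"gripper": -1},
  {"slide": [-0.14,-0.157,0],"twist": [0,0,-1.12],"gripper": -1},
  {"slide": [-0.14,-0.157,0],"twist": [0,0,-1.26],"gripper": -1},
  {"slide": [-0.14,-0.157,0],"twist": [0,0,-1.4],"gripper": -1},
  {"slide": [-0.14,-0.157,0],"twist": [0,0,-1.44],"gripper": -1},
  {"slide": [-0.14,-0.157,0],"twist": [0,0,-1.44],"gripper": -1},
  {"slide": [-0.14,-0.157,0],"twist": [0,0,-1.44],"gripper": -1},
  {"slide": [-0.14,-0.157,0],"twist": [0,0,-1.44],"gripper": -1},
])

```text
time_s: 23.6
tool_pos: [0.4427, 0.0067, 0.1925]
tcp_rot: [-0.0, 0.138, 0.99, -0.0]
contact_force: [0.1, -0.9, 0.2]
grip_width: 0.0853
gripper_force: 0.0
```

```bash
python3 go.py "0.443 0.007 0.003 74.2"; python3 - <<'E'
from h import *
s=robot.read_state(); im=imaging.get_image("wrist"); cv2.imwrite("pics/w5.png",im[:,:,::-1]); c=cam("wrist",s); np.save("s5.npy",np.r_[s["tool_pos"],s["tcp_rot"]]); print(proj(c,(.443,.007,.02)))
for n,lo,hi in (("band",(170,120,80),(180,255,255)),("band2",(0,150,120),(6,255,255)),("head",(15,130,100),(30,255,255))):
    for b in blobs(im,lo,hi,(150,130,500,420),15): print(n,b[:3])
E
```

```text
t 23.6 [0.4427 0.0067 0.1925] yaw 74.2 grip 0.0853 0.0 F [ 0.1 -0.9  0.2] q [-0.99 -0.2   0.83  2.01  0.15  1.27  1.08]
0.443 0.007 0.003 74.2 -> [-0.0, 0.001, 0.189] [-0.001, -0.001, -0.001]
[316.67993594 216.64687155]
band2 (np.int32(96), array([317.5, 216.9]), array([309, 214,  18,   7], dtype=int32))
head (np.int32(22), array([489.2, 181.7]), array([487, 179,   6,   7], dtype=int32))
head (np.int32(31), array([310.4, 232.1]), array([307, 230,  12,   8], dtype=int32))
head (np.int32(91), array([326.8, 242.8]), array([321, 230,  10,  25], dtype=int32))
```

View pics/w5.png

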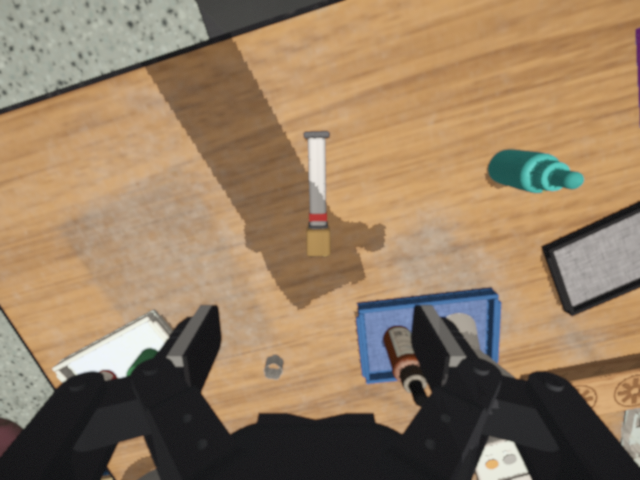

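The stamp lies straight down the image, with the cap at (317,135), the band at (317.5,217) and the head at (318,243). It lines up with the fingers, and the jigger and amber bottle stand in the blue tray. I'll descend 2 mm to the cap side so the pads clear the head.

>>> move_arm([
  {"slide": [0.002,0.001,0.04],"twist": [0,0,0],"gripper": -1},
  {"slide": [0.002,0.001,0.08],"twist": [0,0,0],"gripper": -1},
  {"slide": [0.002,0.001,0.12],"twist": [0,0,0],"gripper": -0.5},
  {"slide": [0.002,0.001,0.15],"twist": [0,0,0],"gripper": -0.2},
  {"slide": [0.002,0.001,0.17],"twist": [0,0,0],"gripper": -0.2},
  {"slide": [0.002,0.001,0.18],"twist": [0,0,0],"gripper": -0.2},
  {"slide": [0.002,0.001,0.185],"twist": [0,0,0],"gripper": -0.2},
  {"slide": [0.002,0.001,0.188],"twist": [0,0,0],"gripper": -0.2},
  {"slide": [0.002,0.001,0.188],"twist": [0,0,0],"gripper": -0.2},
])

```text
time_s: 24.55
tool_pos: [0.4416, 0.0082, 0.0051]
tcp_rot: [0.0, 0.138, 0.99, 0.0]
contact_force: [-0.9, 0.8, -0.3]
grip_width: 0.0509
gripper_force: 0.0
```

```bash
python3 go.py "0.443 0.007 0.003 74.2"; python3 - <<'E'
from h import *
im=imaging.get_image("wrist"); cv2.imwrite("pics/w6.png",cv2.resize(im[240:480,200:440],None,fx=2.4,fy=2.4)[:,:,::-1])
E
```

```text
t 24.55 [0.4416 0.0082 0.0051] yaw 74.2 grip 0.0509 0.0 F [-0.9  0.8 -0.3] q [-0.95  0.19  0.93  2.21 -0.21  0.83  1.41]
0.443 0.007 0.003 74.2 -> [-0.002, -0.001, 0.002] [0.0, 0.0, -0.0]
```

View pics/w6.png

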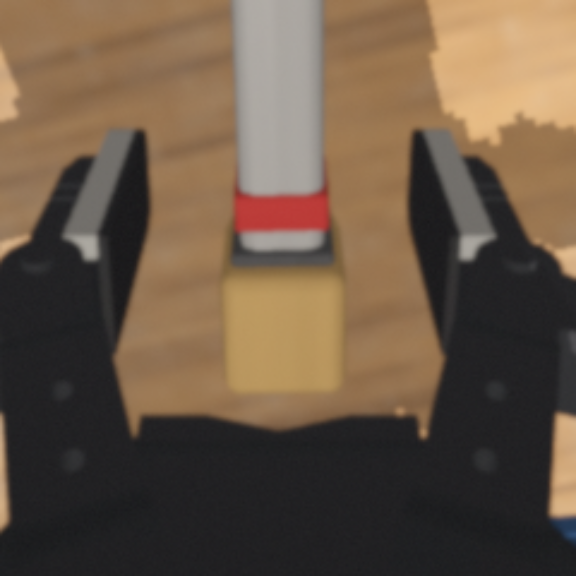

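```bash
python3 - <<'E'
from h import *
s=robot.read_state(); c=cam("wrist",s); M=quat(s["tcp_rot"]).as_matrix(); X=M[:,0]
for d in (-.012,-.011,-.004,0,.004,.011): 
    p=s["tool_pos"]+X*d; p[2]=.02; q=proj(c,p); print(d,((q-[200,240])*2.4).round(0))
u=lambda v:(320,240+v/2.4)
for v in (190,230,240,266): print(v, (M.T@(onplane(c,(318,240+v/2.4),.02)-s["tool_pos"])).round(4))
E
```

```text
-0.012 [279. 256.]
-0.011 [279. 252.]
-0.004 [279. 220.]
0 [279. 201.]
0.004 [279. 182.]
0.011 [280. 148.]
190 [ 0.0024  0.0007 -0.0146]
230 [-0.0062  0.0007 -0.0146]
240 [-0.0084  0.0007 -0.0146]
266 [-0.0142  0.0007 -0.0146]
```

The band sits 2 mm head-side of the grip centre, as intended, and the pads clear the head. I'll close and lift level.

>>> move_arm([
  {"slide": [0,0.001,0.002],"twist": [0,0,0],"gripper": -0.2},
  {"slide": [0,0.001,0.002],"twist": [0,0,0],"gripper": 1},
  {"slide": [0,0.001,0.002],"twist": [0,0,0],"gripper": 1},
  {"slide": [0,0.001,0.002],"twist": [0,0,0],"gripper": 1},
  {"slide": [0,0.001,0.002],"twist": [0,0,0],"gripper": 1},
  {"slide": [0,0.001,0.002],"twist": [0,0,0],"gripper": 1},
  {"slide": [0,0.001,0.002],"twist": [0,0,0],"gripper": 1},
  {"slide": [0,0.001,-0.01],"twist": [0,0,0],"gripper": 1},
  {"slide": [0,0.001,-0.03],"twist": [0,0,0],"gripper": 1},
  {"slide": [0,0.001,-0.05],"twist": [0,0,0],"gripper": 1},
  {"slide": [0,0.001,-0.08],"twist": [0,0,0],"gripper": 1},
  {"slide": [0,0.001,-0.11],"twist": [0,0,0],"gripper": 1},
  {"slide": [0,0.001,-0.14],"twist": [0,0,0],"gripper": 1},
  {"slide": [0,0.001,-0.16],"twist": [0,0,0],"gripper": 1},
  {"slide": [0,0.001,-0.165],"twist": [0,0,0],"gripper": 1},
  {"slide": [0,0.001,-0.165],"twist": [0,0,0],"gripper": 1},
], squeeze=70)

```text
time_s: 26.2
tool_pos: [0.4417, 0.0093, 0.1699]
tcp_rot: [0.0, 0.137, 0.991, 0.001]
contact_force: [0.1, -0.1, -2.5]
grip_width: 0.0141
gripper_force: 68.6
```

```bash
python3 - <<'E'
from h import *
d=np.radians(-76.7); X=np.array([np.cos(d),np.sin(d)]); o=np.array([.567,.3245])+.020*X; t=o-.002*X; print("tcp place",t.round(4))
E
python3 go.py "0.571 0.307 0.17 13.3"; python3 - <<'E'
from h import *
im=imaging.get_image("scene"); cv2.imwrite("pics/s6.png",im[:,:,::-1])
E
```

```text
tcp place [0.5711 0.307 ]
t 26.2 [0.4417 0.0093 0.1699] yaw 74.2 grip 0.0141 68.6 F [ 0.1 -0.1 -2.5] q [-1.05 -0.19  0.89  2.05  0.16  1.22  1.08]
0.571 0.307 0.17 13.3 -> [-0.043, 0.322, 0.0] [0.001, -0.0, 1.063]
```

View pics/s6.png

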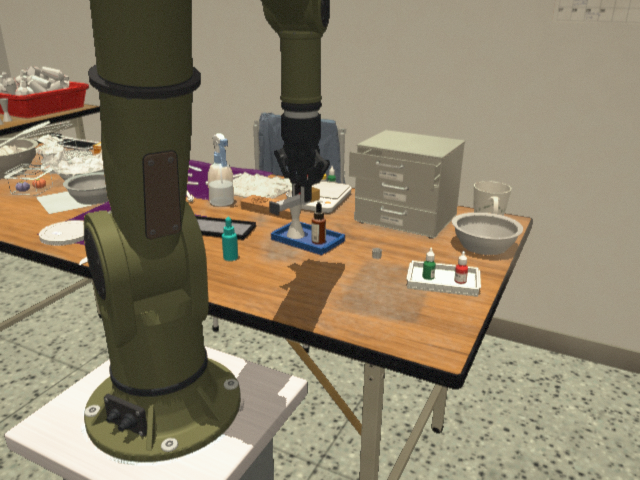

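The stamp is held level at about (290,207). All four other items stand upright in their trays. I'll carry the stamp over gently.

>>> move_arm([
  {"slide": [-0.002,0.012,0],"twist": [0,0,0.04],"gripper": 1},
  {"slide": [-0.005,0.035,0],"twist": [0,0,0.11],"gripper": 1},
  {"slide": [-0.008,0.06,0],"twist": [0,0,0.19],"gripper": 1},
  {"slide": [-0.011,0.085,0],"twist": [0,0,0.28],"gripper": 1},
  {"slide": [-0.015,0.11,0],"twist": [0,0,0.37],"gripper": 1},
  {"slide": [-0.018,0.135,0],"twist": [0,0,0.46],"gripper": 1},
  {"slide": [-0.021,0.16,0],"twist": [0,0,0.55],"gripper": 1},
  {"slide": [-0.025,0.185,0],"twist": [0,0,0.64],"gripper": 1},
  {"slide": [-0.028,0.21,0],"twist": [0,0,0.73],"gripper": 1},
  {"slide": [-0.031,0.235,0],"twist": [0,0,0.82],"gripper": 1},
  {"slide": [-0.035,0.26,0],"twist": [0,0,0.9],"gripper": 1},
  {"slide": [-0.038,0.285,0],"twist": [0,0,0.98],"gripper": 1},
  {"slide": [-0.041,0.305,0],"twist": [0,0,1.03],"gripper": 1},
  {"slide": [-0.043,0.318,0],"twist": [0,0,1.063],"gripper": 1},
  {"slide": [-0.043,0.322,0],"twist": [0,0,1.063],"gripper": 1},
  {"slide": [-0.043,0.322,0],"twist": [0,0,1.063],"gripper": 1},
  {"slide": [-0.043,0.322,0],"twist": [0,0,1.063],"gripper": 1},
  {"slide": [-0.043,0.322,0],"twist": [0,0,1.063],"gripper": 1},
])

```text
time_s: 28.05
tool_pos: [0.5706, 0.306, 0.1698]
tcp_rot: [-0.0, 0.621, 0.784, -0.0]
contact_force: [-0.9, -0.4, -1.7]
grip_width: 0.0143
gripper_force: 68.6
```

```bash
python3 go.py "0.571 0.307 0.008 13.3"
```

```text
t 28.05 [0.5706 0.306  0.1698] yaw 13.2 grip 0.0143 68.6 F [-0.9 -0.4 -1.7] q [-1.15  0.44  0.82  1.56 -0.33  1.28 -0.06]
0.571 0.307 0.008 13.3 -> [0.001, 0.001, 0.162] [-0.001, 0.0, -0.001]
```

>>> move_arm([
  {"slide": [0,0,0.02],"twist": [0,0,0],"gripper": 1},
  {"slide": [0,0,0.05],"twist": [0,0,0],"gripper": 1},
  {"slide": [0,0,0.08],"twist": [0,0,0],"gripper": 1},
  {"slide": [0,0,0.105],"twist": [0,0,0],"gripper": 1},
  {"slide": [0,0,0.125],"twist": [0,0,0],"gripper": 1},
  {"slide": [0,0,0.14],"twist": [0,0,0],"gripper": 1},
  {"slide": [0,0,0.15],"twist": [0,0,0],"gripper": 1},
  {"slide": [0,0,0.157],"twist": [0,0,0],"gripper": 1},
  {"slide": [0,0,0.16],"twist": [0,0,0],"gripper": 1},
  {"slide": [0,0,0.16],"twist": [0,0,0],"gripper": 1},
  {"slide": [0,0,0.16],"twist": [0,0,0],"gripper": 1},
])

```text
time_s: 29.15
tool_pos: [0.5713, 0.3076, 0.0108]
tcp_rot: [0.0, 0.62, 0.784, 0.001]
contact_force: [-0.1, -0.2, -1.9]
grip_width: 0.0142
gripper_force: 68.6
```

```bash
python3 go.py "0.571 0.307 0.008 13.3"
```

```text
t 29.15 [0.5713 0.3076 0.0108] yaw 13.3 grip 0.0142 68.6 F [-0.1 -0.2 -1.9] q [-1.09  0.61  0.73  1.69 -0.46  1.02  0.03]
0.571 0.307 0.008 13.3 -> [-0.0, -0.0, 0.003] [0.001, -0.0, -0.0]
```

Still carrying, no contact yet (1.9 N is its weight). I'll lower 2 mm more, release gently and lift away.

>>> move_arm([
  {"slide": [0,0,0.001],"twist": [0,0,0],"gripper": 1},
  {"slide": [0,0,0.002],"twist": [0,0,0],"gripper": 1},
  {"slide": [0,0,0.0025],"twist": [0,0,0],"gripper": 1},
  {"slide": [0,0,0.0025],"twist": [0,0,0],"gripper": 1},
  {"slide": [0,0,0.0025],"twist": [0,0,0],"gripper": 0.4},
  {"slide": [0,0,0.0025],"twist": [0,0,0],"gripper": 0.2},
  {"slide": [0,0,0.0025],"twist": [0,0,0],"gripper": 0.1},
  {"slide": [0,0,0.0025],"twist": [0,0,0],"gripper": 0.1},
  {"slide": [0,0,-0.02],"twist": [0,0,0],"gripper": 0.1},
  {"slide": [0,0,-0.05],"twist": [0,0,0],"gripper": 0.1},
  {"slide": [0,0,-0.09],"twist": [0,0,0],"gripper": 0.1},
  {"slide": [0,0,-0.13],"twist": [0,0,0],"gripper": 0},
  {"slide": [0,0,-0.17],"twist": [0,0,0],"gripper": -0.5},
  {"slide": [0,0,-0.2],"twist": [0,0,0],"gripper": -1},
  {"slide": [0,0,-0.2],"twist": [0,0,0],"gripper": -1},
  {"slide": [0,0,-0.2],"twist": [0,0,0],"gripper": -1},
])

```text
time_s: 30.75
tool_pos: [0.571, 0.3074, 0.2105]
tcp_rot: [0.0, 0.621, 0.784, 0.001]
contact_force: [-0.5, -0.5, -0.3]
grip_width: 0.0856
gripper_force: 0.0
```

```bash
python3 go.py; python3 - <<'E'
from h import *
im=imaging.get_image("wrist"); cv2.imwrite("pics/w7.png",im[:,:,::-1])
im=imaging.get_image("scene"); cv2.imwrite("pics/s7.png",cv2.resize(im[150:320,170:500],None,fx=2.3,fy=2.3)[:,:,::-1])
E
```

```text
t 30.75 [0.571  0.3074 0.2105] yaw 13.3 grip 0.0856 0.0 F [-0.5 -0.5 -0.3] q [-1.16  0.41  0.84  1.51 -0.31  1.35 -0.07]
```

View pics/w7.png

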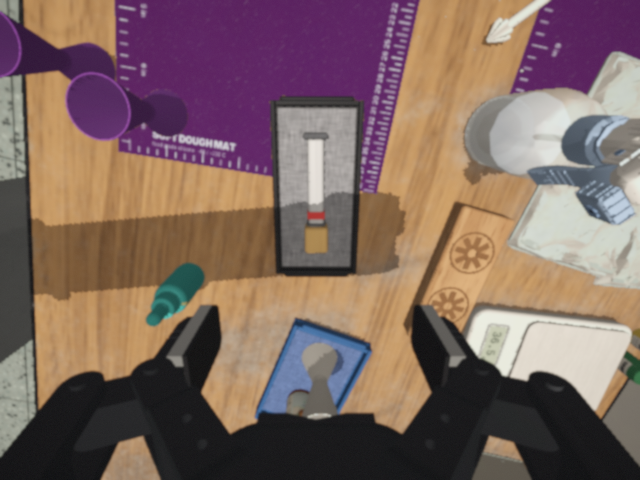

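View pics/s7.png

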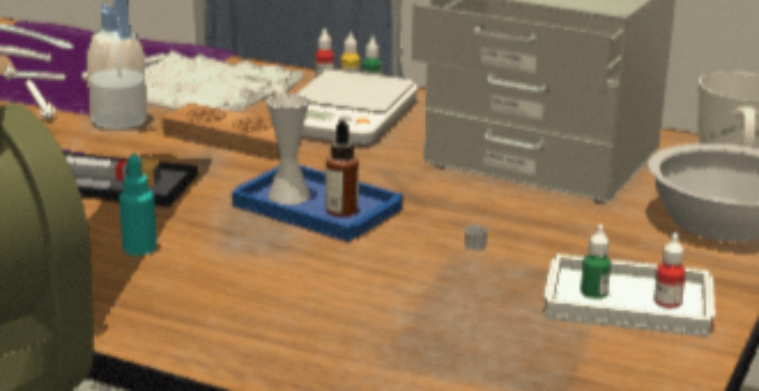

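The stamp lies flat and centred in the black tray at (316,200). In the scene view all four others stand upright in their trays, and the cutter and mould are where they were.

```bash
python3 -c "
from bench import job
print(job.finish_job())"
```

```text
the job is handed in; nothing more can be done
None
```

The job is handed in at about 31 s: both colour bottles stand in the white tray, the dropper bottle and jigger stand in the blue tray, and the stamp lies flat in the black tray, with the cutter, mould and look-alikes left untouched.

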